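# Pop the battery-box hatch and reset its breaker

### The arm

A 7-joint arm with a two-finger parallel gripper is mounted at the origin on the work surface. World frame = base frame: x ahead of the robot, y to its left, z up, the work surface at z = 0. Lengths are in m, angles in rad, forces in N, time in s.
With the tool pointing down it reaches from about 0.425 to 0.875 m from the base axis. Payload 8.4 kg.
Tool frame: the origin (TCP) lies at the very end of the fingers, on their centre line; the grasp point (between the pads) lies 19 mm behind it; y points along the fingers, z is the direction in which the jaws open and shut, and the axes are right-handed (so a half turn about y gives the same grasp; the last joint's range is limited). The gripper opens to 85 mm and grips with 20 to 120 N. Pads are 22 mm wide; open, the fingers measure 114 mm over their backs; the gripper's body (76 mm by 85 mm) begins 54 mm behind the grasp point. The pads swing forward as they close: fully open they stand 13 mm farther back than shut.
Start: joints at [-1.395, 0.333, 0.04, 1.465, -0.013, 1.343, -0.059], TCP at [0.176, 0.626, 0.206] pointing down, gripper open.
Joint ranges: [-2.58, 2.58], [-0.38, 2.09], [-1.3, 1.39], [0.25, 2.4], [-1.5, 4.64], [0.08, 2.09], [-2.65, 2.65]. Speed limits (rad/s): [2.22, 2.22, 2.79, 2.79, 3.14, 3.14, 3.14].

### API

Orientations are given as a unit quaternion [w, x, y, z].
In Python, from station import env gives the robot as it stands.
- The arm moves only by the shell command python3 -m inch 'ROWS' [FORCE]. ROWS is JSON, a list of rows, each an object of numbers: "fingers": the opening, from 0 (shut) to 1 (fully open); "dx", "dy", "dz": the shift along the tool's x, y, z in mm; "turn": the turn about the tool's y in rad. A call has 1 to 8 rows; each row shifts and turns the pose as measured when the row begins, along the tool's axes as they then stand; what a row does not reach is not made up. A row lasts 1/10 s, in which the tool goes at most 50 mm and 8.59 degrees, less where a joint would pass 70% of its speed; a pose out of reach is approached as far as the arm can. A call is refused whole if a number of a shift passes 50 or a number of a turn 0.15, either way. A call with a gripper value outside its range is refused whole. The fingers move at their own pace and stop on an object; FORCE is the grip in N (left out, the last holds). Time passes only in rows, so rows that do not move let the fingers close. It gives the time, the measured TCP pose, the force and the opening at its end, in the units of the state.
- env.read_state(): the state, without advancing time (a new reading comes with each control period).
- env.read_camera(name): name is "scene" or "top"; returns (picture, depth): 420x560x3 uint8, blue, green, red; 420x560 float32, m along the optical axis (not along the pixel's ray), 0 where there is no reading.
- env.camera_params(name): a dict with "camera_matrix" (3x3 intrinsics, pixels), "T" (4x4, takes a point from camera to world coordinates). Camera axes: x right, y down, z forward; pixel columns grow to the right and rows downward; lengths in m; the calibration is good to about 2 mm. A picture is of the moment at which its call begins. camera_params takes no time and is no camera call.
- env.finish_job(): hands the job in, once; it reports no verdict.
The state is a dict: "t": time; "qpos": joint angles; "qvel": joint speeds; "tau": joint torques, N m; "ee_pos": TCP position; "tcp_rot": TCP orientation; "wrist_force": force on the tool from outside, world axes, zero at the start; "wrist_torque": the same for the moment, N m; "grip_width": finger opening in m.
Only numpy, scipy, OpenCV 4.12 (cv2) and the standard library are available. Lean on these libraries where they do the work, as an engineer would, in place of code of your own. Each camera call takes 0.05 s, during which the arm holds its last target. There are 200 camera calls.

### The job

Press the orange push-push pad on the hatch of the olive battery box right in, once only, and take the finger away so that the hatch pops up; leave the box untouched for two seconds to see that the hatch stays open. Then press the red breaker button inside the bay all the way in and leave it in, with the hatch still standing open. Pick nothing up, and do not touch the box with the blue pad or disturb the other things on the bench.

Things in the scene. Friction and masses are not known exactly. Their poses are not given: they have to be found in the camera images.
- orange_box: olive battery box with the orange pad, fixed to the bench, 240 (x) x 170 (y) x 150 (z) mm. Origin: centre of its underside; its -x side faces the robot, z up. A bay 88 x 116 mm, 45 mm deep, opens in the front half of its top, under a grey hatch (105 x 110 x 6 mm) that lies on the top face and is hinged on its far edge, the hinge line running along the box's y at x = -10 mm, 153 mm above the bench. The near end of the hatch is held by a push-push touch latch
- orange_box_pad (a point): centre of the top face of the orange press pad (32 x 40 mm) on the hatch, 85 mm from the hinge line towards the box's -x and, when shut, 158 to 159 mm above the bench. Axes are those of the hatch, z out of its top. Pushed straight down it gives about 6 mm to a hard stop: the force rises from about 1 N to about 3.5 N before the stop; the latch trips after about 5 mm, so press to the stop. It pops only when the finger goes up again
- orange_box_hatch (a joint): angle of the hatch, rad: 0 to 0.01 shut and latched, about -0.065 pressed to its stop, 1.9 fully open (leaning back past upright). Once released a weak spring (about 1 N at the pad) swings it open in 1 to 2 s if nothing is in its way: the pad sweeps up and back about the hinge, so the finger must go up or towards the box's -x by more than 100 mm or let it slide past
- orange_box_catch (a joint): hidden slide inside the latch that counts presses, m: 0 latched, 0.0033 while pressed in the first time, about 0.0063 when released and open; pushing the hatch shut again takes it on to 0.010 and 0.0124 (latched again)
- orange_box_breaker_top (a point): centre of the top of the red round breaker button, 18 mm across, in a 34 mm white collar, in the bay of the orange box: at x = -60 mm, y = +22 mm of the box, 140 mm above the bench (10 mm below the box's top face) when out. It moves straight down; z points up
- orange_box_breaker (a joint): travel of that button, m: about 0 (up to 0.0015) out, tripped; 0.007 fully in. It stays where it is left (friction 3 N)
- blue_box: second battery box, the same in all but its blue pad, fixed; not to be touched. Origin: centre of its underside
- jar: small amber glass jar, white cap, 40 mm across, 55 mm high, standing on the rear of the orange box's top; origin: centre of its underside
- carton: small lilac carton, 40 x 70 x 30 mm, on the rear of the blue box's top; origin: centre of its underside
- amber_bottle: amber bottle with black cap, 54 mm across, 120 mm high; origin: centre of its underside
- glue: orange can, 60 mm across, 160 mm high; origin: centre of its underside
- tin: open aluminium tin, 70 mm across, 70 mm high; origin: centre of its underside
- driver: screwdriver with a red handle lying on the bench along its x
- pack: lilac fastener pack, 120 x 80 x 35 mm; origin: centre of its underside

How it is judged:
By the outcome, as a careful person would: the job done as asked, in the order asked, and still so for the second after the job is handed in, with the robot touching nothing.
It also fails if it takes over 45 s, if anything falls off the work surface, if the arm or the gripper's body presses on something with over 40 N, if the wrist force passes 120 N, or if a joint passes its speed limit or range.

## Working session

There is one attempt and no reset: what is moved stays moved. The work goes in short steps, Python scripts to look and compute and a shell command to move; the robot and the scene stay as the last step left them, time stands still between calls to the robot, and variables do not carry over. Pictures are saved under pics/ and viewed, about 8 in all and at most 12, crops included, and the job is handed in when it is done.

```bash
mkdir -p pics; ls; python3 - <<'E'
from station import env
import cv2,numpy as np
s=env.read_state()
print({k:np.round(v,3).tolist() for k,v in s.items()})
for n in("scene","top"):
    p,d=env.read_camera(n); cv2.imwrite(f"pics/{n}0.png",p); np.save(f"pics/{n}0.npy",d)
    c=env.camera_params(n); print(n,np.round(c["camera_matrix"],1).tolist(),np.round(c["T"],3).tolist())
E
```

```text
pics
{'t': 0.0, 'qpos': [-1.395, 0.334, 0.04, 1.466, -0.013, 1.343, -0.059], 'qvel': [-0.001, 0.002, 0.001, -0.002, 0.0, 0.001, 0.001], 'tau': [0.001, -65.856, 1.366, -40.555, 0.017, 0.013, 0.0], 'ee_pos': [0.176, 0.625, 0.205], 'tcp_rot': [-0.7, 0.701, -0.097, 0.097], 'wrist_force': [0.161, -0.216, 0.181], 'wrist_torque': [0.033, 0.028, -0.005], 'grip_width': 0.085}
scene [[430.6, 0.0, 287.2], [0.0, 430.6, 204.3], [0.0, 0.0, 1.0]] [[0.78, 0.449, -0.436, 1.017], [0.626, -0.539, 0.564, -0.665], [0.018, -0.713, -0.701, 0.933], [0.0, 0.0, 0.0, 1.0]]
top [[427.2, 0.0, 283.3], [0.0, 427.2, 210.9], [0.0, 0.0, 1.0]] [[0.025, -0.995, 0.094, 0.346], [-1.0, -0.026, -0.01, 0.005], [0.013, -0.094, -0.996, 1.546], [0.0, 0.0, 0.0, 1.0]]
```

View pics/scene0.png

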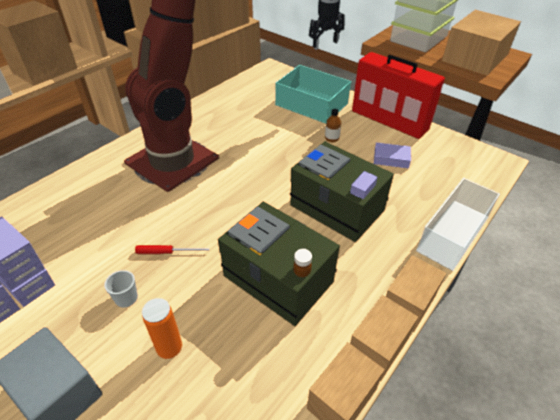

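View pics/top0.png

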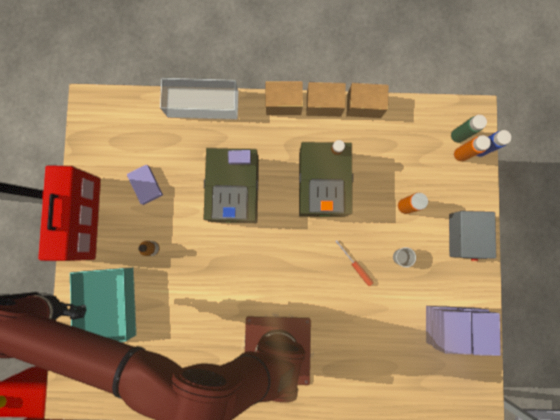

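The scene view shows the orange pad at (249,222), the blue one at (315,156) and the jar at (303,260). In the top view the orange pad is at (327,206), with the olive box spanning columns 300–352 and rows 143–215. Next I'll measure these.

```bash
cat > h.py <<'E'
import cv2,numpy as np
from station import env
def ray(n,u,v,z):
    c=env.camera_params(n);T=c["T"];d=T[:3,:3]@np.linalg.inv(c["camera_matrix"])@[u,v,1];o=T[:3,3]
    return o+d*(z-o[2])/d[2]
def cloud(n,d):
    c=env.camera_params(n);v,u=np.indices(d.shape);P=np.stack([u,v,np.ones_like(u)],-1)@np.linalg.inv(c["camera_matrix"]).T*d[...,None]
    return P@c["T"][:3,:3].T+c["T"][:3,3]
E
python3 - <<'E'
from h import *
for n,roi in(("scene",(235,210,265,235)),("top",(315,195,340,215))):
    p=cv2.imread(f"pics/{n}0.png");d=np.load(f"pics/{n}0.npy")
    h=cv2.cvtColor(p,cv2.COLOR_BGR2HSV);x0,y0,x1,y1=roi
    m=np.zeros(d.shape,np.uint8);m[y0:y1,x0:x1]=cv2.inRange(h,(3,160,120),(22,255,255))[y0:y1,x0:x1]
    M=cv2.moments(m,True);u,v=M["m10"]/M["m00"],M["m01"]/M["m00"]
    P=cloud(n,d);print(n,M["m00"],u,v,ray(n,u,v,.1585),"depth",np.median(P[m>0],0))
    # box top by height
    Q=P[(P[...,2]>.142)&(P[...,2]<.165)&(P[...,0]>.35)&(P[...,0]<.8)&(P[...,1]>-.26)&(P[...,1]<0.0)]
    r=cv2.minAreaRect((Q[:,:2]*1000).astype(np.float32));print("rect",r,len(Q),np.median(Q[:,2]))
    J=P[(P[...,2]>.185)&(P[...,2]<.215)&(P[...,0]>.45)&(P[...,0]<.8)&(P[...,1]>-.26)&(P[...,1]<0.0)];print("jar",np.median(J,0),len(J))
s=env.read_state();from scipy.spatial.transform import Rotation as R
q=s["tcp_rot"];print(R.from_quat(np.roll(q,-1)).as_matrix().round(3))
E
```

```text
scene 156.0 248.19871794871796 221.01282051282053 [ 0.49797156 -0.14986293  0.1585    ] depth [ 0.49831455 -0.15009435  0.15890263]
rect ((594.3860473632812, -148.6787109375), (242.87379455566406, 178.9301300048828), 0.737652063369751) 5345 0.15133635047619143
jar [ 0.69107743 -0.18508589  0.20509851] 255
top 118.0 326.5 205.42372881355934 [ 0.49821191 -0.14967136  0.1585    ] depth [ 0.49923607 -0.14953269  0.15821593]
rect ((595.2027587890625, -147.95864868164062), (240.77178955078125, 173.64585876464844), 0.520994246006012) 3475 0.1512931839357461
jar [ 0.6884066  -0.1792622   0.20407004] 111
[[ 0.962 -0.     0.271]
 [-0.271 -0.001  0.962]
 [ 0.    -1.    -0.002]]
```

Both views agree on the pad at (0.498, -0.150, 0.158), with the box centre near (0.594, -0.148) and yaw near 0.01. So the breaker should be near (0.533, -0.128). I'll lift, align and close the fingers first.

```bash
python3 -m inch '[{"fingers":0,"dy":-40,"turn":-0.14},{"fingers":0,"dy":-40,"turn":-0.13},{"fingers":0,"dx":40},{"fingers":0,"dx":40},{"fingers":0,"dx":45,"dz":-20},{"fingers":0,"dx":40,"dz":-25}]'; python3 -c "
from h import *
from scipy.spatial.transform import Rotation as R
print(R.from_quat(np.roll(env.read_state()['tcp_rot'],-1)).as_matrix().round(3))"
```

```text
[[ 0.962 -0.     0.271]
 [-0.271 -0.001  0.962]
 [ 0.    -1.    -0.002]]validation failed for argument at $[0]...
```

```bash
python3 -m inch '[{"fingers":0,"dx":0,"dy":-40,"dz":0,"turn":-0.14},{"fingers":0,"dx":0,"dy":-40,"dz":0,"turn":-0.13}]'; echo; python3 -c "
from h import *
from scipy.spatial.transform import Rotation as R
s=env.read_state();print(s['t'],R.from_quat(np.roll(s['tcp_rot'],-1)).as_matrix().round(3))"
```

```text
t: 0.3
ee_pos: [0.1754, 0.6221, 0.2797]
tcp_rot: [-0.702, 0.712, -0.001, -0.002]
wrist_force: [0.6, 0.7, 0.1]
grip_width: 0.0593

0.3 [[ 1.    -0.003 -0.001]
 [ 0.001 -0.014  1.   ]
 [-0.003 -1.    -0.014]]
```

```bash
python3 -m inch '[{"fingers":0,"dx":45,"dy":-10,"dz":-15,"turn":0},{"fingers":0,"dx":45,"dy":-10,"dz":-15,"turn":0},{"fingers":0,"dx":40,"dy":0,"dz":-30,"turn":0},{"fingers":0,"dx":40,"dy":0,"dz":-30,"turn":0},{"fingers":0,"dx":35,"dy":0,"dz":-35,"turn":0},{"fingers":0,"dx":35,"dy":0,"dz":-35,"turn":0},{"fingers":0,"dx":30,"dy":0,"dz":-40,"turn":0},{"fingers":0,"dx":20,"dy":0,"dz":-45,"turn":0}]'
```

```text
t: 1.1
ee_pos: [0.4676, 0.385, 0.3024]
tcp_rot: [-0.703, 0.711, 0.006, -0.011]
wrist_force: [0.7, 0.6, 0.9]
grip_width: -0.0
```

```bash
python3 -m inch '[{"fingers":0,"dx":15,"dy":0,"dz":-45,"turn":0},{"fingers":0,"dx":10,"dy":0,"dz":-48,"turn":0},{"fingers":0,"dx":5,"dy":0,"dz":-48,"turn":0},{"fingers":0,"dx":0,"dy":0,"dz":-48,"turn":0},{"fingers":0,"dx":0,"dy":0,"dz":-48,"turn":0},{"fingers":0,"dx":0,"dy":0,"dz":-48,"turn":0},{"fingers":0,"dx":0,"dy":0,"dz":-48,"turn":0}]'; python3 -c "
from h import *
s=env.read_state();print(s['t'],s['qpos'],s['tcp_rot'])"
```

```text
t: 1.8
ee_pos: [0.5054, 0.0402, 0.3026]
tcp_rot: [-0.702, 0.712, 0.003, -0.011]
wrist_force: [0.1, -0.5, 0.2]
grip_width: 0.0003
1.8 [-5.99416784e-01 -1.19829277e-03  4.27349642e-01  1.65828836e+00
  1.15060340e-02  1.49727204e+00  1.41792246e+00] [-0.702481    0.71161044  0.00324653 -0.01097678]
```

```bash
python3 -m inch '[{"fingers":0,"dx":-2,"dy":0,"dz":-48,"turn":0.0},{"fingers":0,"dx":-2,"dy":0,"dz":-48,"turn":0.0},{"fingers":0,"dx":-2,"dy":0,"dz":-48,"turn":0.0},{"fingers":0,"dx":0,"dy":0,"dz":-40,"turn":0.0},{"fingers":0,"dx":0,"dy":0,"dz":0,"turn":0.0},{"fingers":0,"dx":0,"dy":0,"dz":0,"turn":0.0}]'; python3 -c "
from h import *
from scipy.spatial.transform import Rotation as R
s=env.read_state();print(s['qpos'].round(2) if hasattr(s['qpos'],'round') else s['qpos'],R.from_quat(np.roll(s['tcp_rot'],-1)).as_matrix().round(3))"
```

```text
t: 2.4
ee_pos: [0.4985, -0.1597, 0.3045]
tcp_rot: [-0.702, 0.712, -0.001, -0.007]
wrist_force: [0.0, 0.6, -0.2]
grip_width: -0.0001
[-0.4   0.03  0.63  1.63 -0.    1.5   1.81] [[ 1.    -0.011 -0.008]
 [ 0.008 -0.013  1.   ]
 [-0.011 -1.    -0.013]]
```

```bash
python3 -m inch '[{"fingers":0,"dx":0,"dy":40,"dz":10,"turn":0},{"fingers":0,"dx":0,"dy":40,"dz":0,"turn":0},{"fingers":0,"dx":0,"dy":30,"dz":0,"turn":0},{"fingers":0,"dx":0,"dy":0,"dz":0,"turn":0},{"fingers":0,"dx":0,"dy":0,"dz":0,"turn":0}]'; python3 - <<'E'
from h import *
p,d=env.read_camera("scene");cv2.imwrite("pics/s1.png",cv2.resize(p[120:320,160:400],None,fx=3,fy=3))
E
```

```text
t: 2.9
ee_pos: [0.4984, -0.1457, 0.1919]
tcp_rot: [-0.703, 0.711, 0.002, -0.009]
wrist_force: [0.5, -0.1, -0.3]
grip_width: -0.0
```

View pics/s1.png

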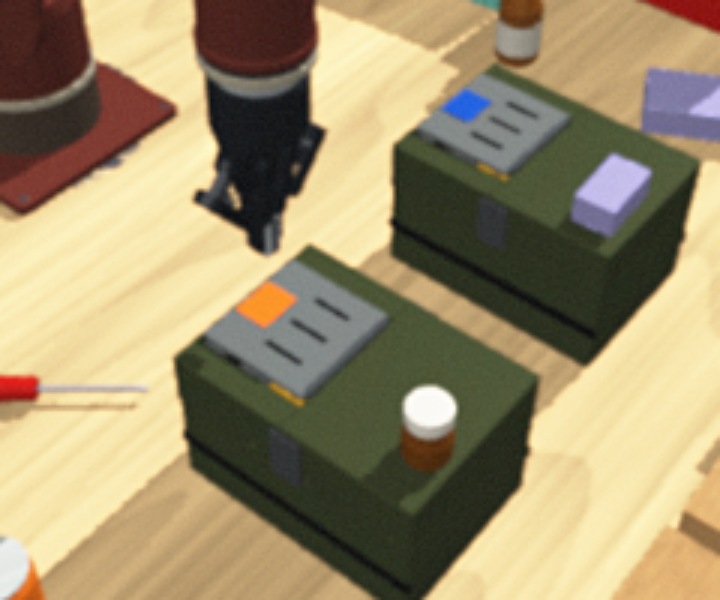

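The fingertip shows at about (248,203) in the full image, above the pad at (248,221). I'll check that against the projected TCP.

```bash
python3 - <<'E'
from h import *
s=env.read_state();e=np.array(s["ee_pos"]);print(e,s["t"])
for n in("scene","top"):
    c=env.camera_params(n);T=np.linalg.inv(c["T"]);x=c["camera_matrix"]@(T[:3,:3]@e+T[:3,3]);print(n,x[:2]/x[2])
    p,d=env.read_camera(n);P=cloud(n,d)
    m=(P[...,2]>.172)&(P[...,2]<.32)&(abs(P[...,0]-.5)<.08)&(abs(P[...,1]+.15)<.08)
    Q=P[m];zl=Q[:,2].min();t=Q[Q[:,2]<zl+.012];print("lowest",zl,t.mean(0),len(t),t.min(0),t.max(0))
E
```

```text
[ 0.49846625 -0.14560858  0.19195688] 2.95
scene [248.90864134 210.60808473]
lowest 0.21839929611399045 [ 0.50595784 -0.14969188  0.22553962] 22 [ 0.49160727 -0.15789813  0.2183993 ] [ 0.5108551  -0.13242798  0.23039696]
top [326.41817051 204.19697883]
lowest 0.28483434068662006 [ 0.48939629 -0.10302397  0.28989288] 4 [ 0.48735989 -0.10649288  0.28483434] [ 0.49300358 -0.10032943  0.29530667]
```

The tip looks about 20 mm higher than the TCP reading suggests, though the lateral position agrees. I'll find contact by force.

```bash
python3 -m inch '[{"fingers":0,"dx":0,"dy":12,"dz":-4,"turn":0},{"fingers":0,"dx":0,"dy":12,"dz":0,"turn":0},{"fingers":0,"dx":0,"dy":0,"dz":0,"turn":0}]';python3 -m inch '[{"fingers":0,"dx":0,"dy":6,"dz":0,"turn":0},{"fingers":0,"dx":0,"dy":0,"dz":0,"turn":0}]'; python3 - <<'E'
from h import *
p,d=env.read_camera("scene");cv2.imwrite("pics/s2.png",cv2.resize(p[150:270,200:320],None,fx=4,fy=4))
E
```

```text
t: 3.35
ee_pos: [0.5007, -0.1513, 0.1695]
tcp_rot: [-0.703, 0.711, 0.004, -0.006]
wrist_force: [-0.2, 0.4, 0.6]
grip_width: 0.0001
t: 3.55
ee_pos: [0.5005, -0.1516, 0.1629]
tcp_rot: [-0.703, 0.711, 0.004, -0.006]
wrist_force: [0.6, -0.5, -0.1]
grip_width: 0.0001
```

View pics/s2.png

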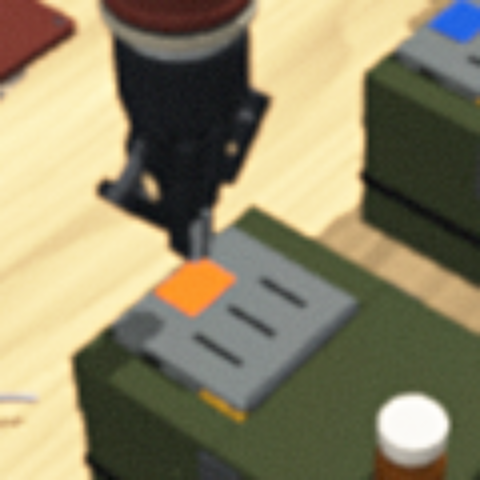

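The tip at full-image (249,215) is over the pad at (249,222) and still above it, with a shadow at (235,231). I'll continue down.

```bash
for i in 1 ; do python3 -m inch '[{"fingers":0,"dx":0,"dy":4,"dz":0,"turn":0},{"fingers":0,"dx":0,"dy":0,"dz":0,"turn":0}]'; done; python3 -m inch '[{"fingers":0,"dx":0,"dy":4,"dz":0,"turn":0},{"fingers":0,"dx":0,"dy":0,"dz":0,"turn":0}]'
```

```text
t: 3.8
ee_pos: [0.5011, -0.1518, 0.1594]
tcp_rot: [-0.703, 0.711, 0.004, -0.006]
wrist_force: [0.5, 0.5, -0.8]
grip_width: -0.0
t: 4.0
ee_pos: [0.5012, -0.1518, 0.1553]
tcp_rot: [-0.703, 0.711, 0.004, -0.006]
wrist_force: [1.0, -0.3, -0.9]
grip_width: 0.0001
```

```bash
python3 -m inch '[{"fingers":0,"dx":0,"dy":3,"dz":0,"turn":0},{"fingers":0,"dx":0,"dy":0,"dz":0,"turn":0}]'; python3 -m inch '[{"fingers":0,"dx":0,"dy":3,"dz":0,"turn":0},{"fingers":0,"dx":0,"dy":0,"dz":0,"turn":0}]'; python3 - <<'E'
from h import *
p,d=env.read_camera("scene");cv2.imwrite("pics/s3.png",cv2.resize(p[150:270,200:320],None,fx=4,fy=4))
F=[]
for i in range(3):
    p,d=env.read_camera("scene");F.append(env.read_state()["wrist_force"])
print(np.mean(F,0))
E
```

```text
t: 4.2
ee_pos: [0.5012, -0.1518, 0.152]
tcp_rot: [-0.703, 0.711, 0.004, -0.006]
wrist_force: [0.7, -0.3, 0.2]
grip_width: 0.0003
t: 4.4
ee_pos: [0.5012, -0.1518, 0.1488]
tcp_rot: [-0.703, 0.711, 0.004, -0.006]
wrist_force: [-0.4, -0.0, 0.1]
grip_width: -0.0002
[0.1516738  0.4335107  0.40866938]
```

View pics/s3.png

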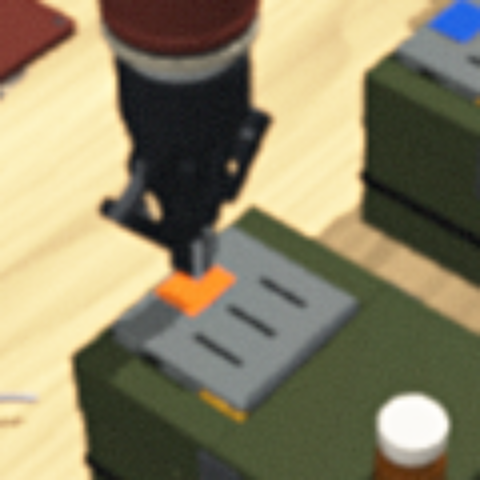

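The tip at (249,219) is still just above the pad and there's no force, so the real tip sits well above the nominal TCP. Continuing in small steps.

```bash
python3 -m inch '[{"fingers":0,"dx":0,"dy":3,"dz":0,"turn":0},{"fingers":0,"dx":0,"dy":0,"dz":0,"turn":0}]'|grep -E "ee|force"; python3 -m inch '[{"fingers":0,"dx":0,"dy":2,"dz":0,"turn":0},{"fingers":0,"dx":0,"dy":0,"dz":0,"turn":0}]'|grep -E "ee|force"
```

```text
ee_pos: [0.5017, -0.152, 0.1462]
wrist_force: [0.5, -0.1, 0.2]
ee_pos: [0.5017, -0.152, 0.144]
wrist_force: [-0.1, 0.0, 0.4]
```

```bash
python3 -m inch '[{"fingers":0,"dx":0,"dy":2,"dz":0,"turn":0},{"fingers":0,"dx":0,"dy":0,"dz":0,"turn":0}]'|grep -E "ee|force"; python3 -m inch '[{"fingers":0,"dx":0,"dy":2,"dz":0,"turn":0},{"fingers":0,"dx":0,"dy":0,"dz":0,"turn":0}]'|grep -E "ee|force"
```

```text
ee_pos: [0.5016, -0.152, 0.1418]
wrist_force: [0.3, -0.4, 0.5]
ee_pos: [0.5016, -0.152, 0.1396]
wrist_force: [-0.0, -0.4, -1.0]
```

```bash
python3 -m inch '[{"fingers":0,"dx":0,"dy":2,"dz":0,"turn":0},{"fingers":0,"dx":0,"dy":0,"dz":0,"turn":0}]'|grep -E "ee|force"; python3 -m inch '[{"fingers":0,"dx":0,"dy":2,"dz":0,"turn":0},{"fingers":0,"dx":0,"dy":0,"dz":0,"turn":0}]'|grep -E "ee|force"; python3 - <<'E'
from h import *
F=[]
for i in range(2):
    p,d=env.read_camera("scene");F.append(env.read_state()["wrist_force"])
print(np.mean(F,0));cv2.imwrite("pics/s4.png",cv2.resize(p[150:270,200:320],None,fx=4,fy=4))
E
```

```text
ee_pos: [0.5016, -0.1521, 0.1374]
wrist_force: [0.9, 0.6, -0.4]
ee_pos: [0.5016, -0.1521, 0.1352]
wrist_force: [-0.4, 0.3, -0.5]
[ 0.20435377 -0.31398981  0.59759059]
```

View pics/s4.png

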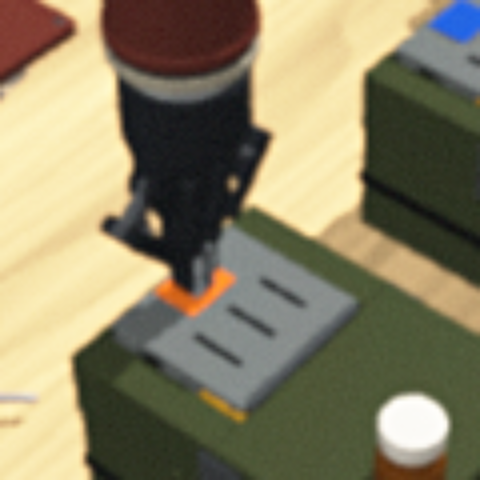

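The tip at (248,223) now covers the pad's middle, so contact should be close.

```bash
python3 -m inch '[{"fingers":0,"dx":0,"dy":2,"dz":0,"turn":0},{"fingers":0,"dx":0,"dy":0,"dz":0,"turn":0}]'|grep -E "ee|force"; python3 -m inch '[{"fingers":0,"dx":0,"dy":2,"dz":0,"turn":0},{"fingers":0,"dx":0,"dy":0,"dz":0,"turn":0}]'|grep -E "ee|force"
```

```text
ee_pos: [0.502, -0.1523, 0.1335]
wrist_force: [-0.7, 0.2, 1.2]
ee_pos: [0.502, -0.1523, 0.1316]
wrist_force: [-1.4, 0.5, 1.4]
```

```bash
python3 -m inch '[{"fingers":0,"dx":0,"dy":2,"dz":0,"turn":0},{"fingers":0,"dx":0,"dy":0,"dz":0,"turn":0}]'|grep -E "ee|force"; python3 -m inch '[{"fingers":0,"dx":0,"dy":2,"dz":0,"turn":0},{"fingers":0,"dx":0,"dy":0,"dz":0,"turn":0}]'|grep -E "ee|force"
```

```text
ee_pos: [0.5021, -0.1523, 0.1296]
wrist_force: [-1.4, 0.5, 2.9]
ee_pos: [0.5021, -0.1523, 0.128]
wrist_force: [-2.0, 1.1, 3.9]
```

```bash
python3 -m inch '[{"fingers":0,"dx":0,"dy":2,"dz":0,"turn":0},{"fingers":0,"dx":0,"dy":0,"dz":0,"turn":0}]'|grep -E "ee|force"; python3 -m inch '[{"fingers":0,"dx":0,"dy":2,"dz":0,"turn":0},{"fingers":0,"dx":0,"dy":0,"dz":0,"turn":0}]'|grep -E "ee|force"
```

```text
ee_pos: [0.5022, -0.1523, 0.1281]
wrist_force: [-2.3, 1.1, 2.2]
ee_pos: [0.5023, -0.1523, 0.1281]
wrist_force: [-1.6, 1.2, 2.8]
```

```bash
python3 -m inch '[{"fingers":0,"dx":0,"dy":4,"dz":0,"turn":0}]'|grep -E "ee|force"; python3 -m inch '[{"fingers":0,"dx":0,"dy":7,"dz":0,"turn":0}]'|grep -E "ee|force"
```

```text
ee_pos: [0.5027, -0.1525, 0.1268]
wrist_force: [-24.0, 6.4, 64.3]
ee_pos: [0.503, -0.1527, 0.126]
wrist_force: [-49.0, 13.6, 116.4]
```

Hard stop reached, but at 116 N, which was too close to the 120 N limit. I'll retract up and back now.

```bash
python3 -m inch '[{"fingers":0,"dx":0,"dy":-15,"dz":0,"turn":0},{"fingers":0,"dx":-10,"dy":-40,"dz":0,"turn":0},{"fingers":0,"dx":-15,"dy":-45,"dz":0,"turn":0},{"fingers":0,"dx":-10,"dy":-45,"dz":0,"turn":0},{"fingers":0,"dx":0,"dy":-40,"dz":0,"turn":0},{"fingers":0,"dx":0,"dy":0,"dz":0,"turn":0},{"fingers":0,"dx":0,"dy":0,"dz":0,"turn":0},{"fingers":0,"dx":0,"dy":0,"dz":0,"turn":0}]'; python3 -m inch '[{"fingers":0,"dx":0,"dy":0,"dz":0,"turn":0},{"fingers":0,"dx":0,"dy":0,"dz":0,"turn":0},{"fingers":0,"dx":0,"dy":0,"dz":0,"turn":0},{"fingers":0,"dx":0,"dy":0,"dz":0,"turn":0},{"fingers":0,"dx":0,"dy":0,"dz":0,"turn":0},{"fingers":0,"dx":0,"dy":0,"dz":0,"turn":0},{"fingers":0,"dx":0,"dy":0,"dz":0,"turn":0},{"fingers":0,"dx":0,"dy":0,"dz":0,"turn":0}]' >/dev/null;python3 -m inch '[{"fingers":0,"dx":0,"dy":0,"dz":0,"turn":0},{"fingers":0,"dx":0,"dy":0,"dz":0,"turn":0},{"fingers":0,"dx":0,"dy":0,"dz":0,"turn":0},{"fingers":0,"dx":0,"dy":0,"dz":0,"turn":0},{"fingers":0,"dx":0,"dy":0,"dz":0,"turn":0},{"fingers":0,"dx":0,"dy":0,"dz":0,"turn":0},{"fingers":0,"dx":0,"dy":0,"dz":0,"turn":0},{"fingers":0,"dx":0,"dy":0,"dz":0,"turn":0}]' >/dev/null;python3 -m inch '[{"fingers":0,"dx":0,"dy":0,"dz":0,"turn":0},{"fingers":0,"dx":0,"dy":0,"dz":0,"turn":0},{"fingers":0,"dx":0,"dy":0,"dz":0,"turn":0},{"fingers":0,"dx":0,"dy":0,"dz":0,"turn":0},{"fingers":0,"dx":0,"dy":0,"dz":0,"turn":0},{"fingers":0,"dx":0,"dy":0,"dz":0,"turn":0},{"fingers":0,"dx":0,"dy":0,"dz":0,"turn":0},{"fingers":0,"dx":0,"dy":0,"dz":0,"turn":0}]'; python3 - <<'E'
from h import *
for n in("scene","top"):
    p,d=env.read_camera(n);cv2.imwrite(f"pics/{n}5.png",p);np.save(f"pics/{n}5.npy",d)
p=cv2.imread("pics/scene5.png");q=cv2.imread("pics/top5.png")
cv2.imwrite("pics/v5.png",np.hstack([cv2.resize(p[150:330,190:350],None,fx=3,fy=3),cv2.resize(q[130:238,290:368],None,fx=4,fy=5)]))
E
```

```text
t: 8.1
ee_pos: [0.4659, -0.153, 0.3196]
tcp_rot: [-0.706, 0.708, 0.006, -0.001]
wrist_force: [0.2, -0.1, -1.1]
grip_width: -0.0002
t: 10.5
ee_pos: [0.4647, -0.1525, 0.3155]
tcp_rot: [-0.706, 0.708, 0.004, -0.004]
wrist_force: [0.5, -0.5, -0.7]
grip_width: -0.0
```

View pics/v5.png

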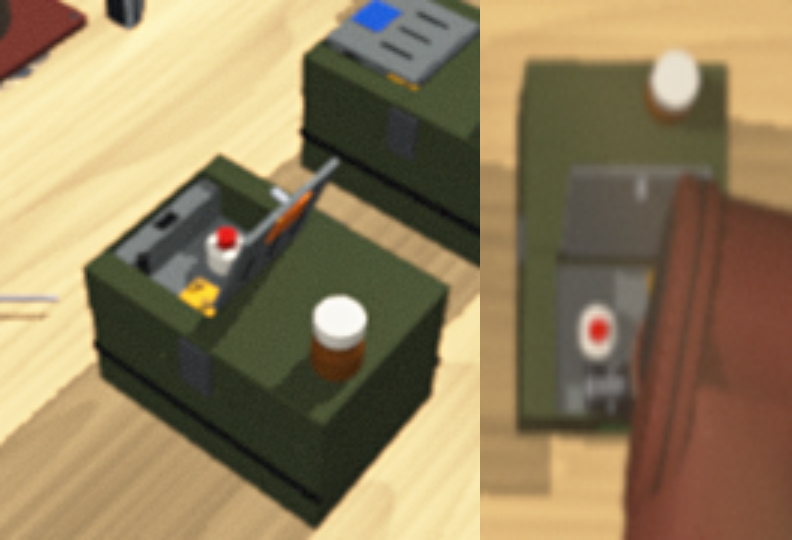

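The hatch is open past upright after 2.4 s or more clear of it. The red button is at about (266,229) in the scene view and (319,196) in the top view. Measuring it precisely.

```bash
python3 - <<'E'
from h import *
for n,(x0,y0,x1,y1) in(("scene",(255,220,275,240)),("top",(312,188,326,204))):
    p=cv2.imread(f"pics/{n}5.png");d=np.load(f"pics/{n}5.npy");h=cv2.cvtColor(p,cv2.COLOR_BGR2HSV)
    r=(cv2.inRange(h,(0,150,110),(8,255,255))|cv2.inRange(h,(172,150,110),(180,255,255)))
    m=np.zeros_like(r);m[y0:y1,x0:x1]=r[y0:y1,x0:x1]
    M=cv2.moments(m,True);u,v=M["m10"]/M["m00"],M["m01"]/M["m00"];P=cloud(n,d)
    print(n,M["m00"],u,v,ray(n,u,v,.14),ray(n,u,v,.137),np.median(P[m>0],0),P[m>0].max(0))
    w=np.zeros_like(r);w[y0:y1,x0:x1]=cv2.inRange(h,(0,0,150),(180,60,255))[y0:y1,x0:x1];print("collar",np.percentile(P[w>0],[5,50,95],axis=0).round(4).tolist())
s=env.read_state();print(s["ee_pos"],s["t"])
E
```

```text
scene 35.0 265.1714285714286 228.74285714285713 [ 0.53562969 -0.13014845  0.14      ] [ 0.53380831 -0.12812419  0.137     ] [ 0.53469485 -0.12890334  0.13804634] [ 0.54158985 -0.10494692  0.14246202]
collar [[0.5194, -0.1442, 0.1123], [0.5362, -0.1381, 0.1262], [0.5462, -0.1156, 0.13]]
top 13.0 319.38461538461536 195.6153846153846 [ 0.53236315 -0.12757756  0.14      ] [ 0.53276133 -0.12786132  0.137     ] [ 0.53176688 -0.12645411  0.13920762] [0.53883731 0.00538721 1.54576897]
collar [[0.5186, -0.1409, 0.1103], [0.5294, -0.1242, 0.1262], [0.5493, -0.114, 0.1327]]
[ 0.46463689 -0.15252246  0.31552697] 10.6
```

The two views agree on the button at (0.533, -0.128), with its collar top near 0.13. Contact is expected at TCP z near 0.1155, and fully in near 0.1085. Moving over it.

```bash
python3 -m inch '[{"fingers":0,"dx":40,"dy":0,"dz":15,"turn":0},{"fingers":0,"dx":28,"dy":0,"dz":9,"turn":0},{"fingers":0,"dx":0,"dy":0,"dz":0,"turn":0},{"fingers":0,"dx":0,"dy":40,"dz":0,"turn":0},{"fingers":0,"dx":0,"dy":40,"dz":0,"turn":0},{"fingers":0,"dx":0,"dy":30,"dz":0,"turn":0},{"fingers":0,"dx":0,"dy":0,"dz":0,"turn":0},{"fingers":0,"dx":0,"dy":0,"dz":0,"turn":0}]'
```

```text
t: 11.4
ee_pos: [0.5343, -0.1288, 0.2046]
tcp_rot: [-0.706, 0.708, 0.005, -0.002]
wrist_force: [0.4, -0.2, 0.5]
grip_width: 0.0002
```

```bash
python3 -m inch '[{"fingers":0,"dx":-1,"dy":30,"dz":0,"turn":0},{"fingers":0,"dx":0,"dy":30,"dz":0,"turn":0},{"fingers":0,"dx":0,"dy":10,"dz":0,"turn":0},{"fingers":0,"dx":0,"dy":0,"dz":0,"turn":0},{"fingers":0,"dx":0,"dy":0,"dz":0,"turn":0}]'; python3 - <<'E'
from h import *
p,d=env.read_camera("scene");cv2.imwrite("pics/s6.png",cv2.resize(p[170:280,210:330],None,fx=5,fy=5))
E
```

```text
t: 11.9
ee_pos: [0.5387, -0.1305, 0.1429]
tcp_rot: [-0.706, 0.708, 0.009, 0.003]
wrist_force: [0.8, -0.3, 0.8]
grip_width: -0.0
```

View pics/s6.png

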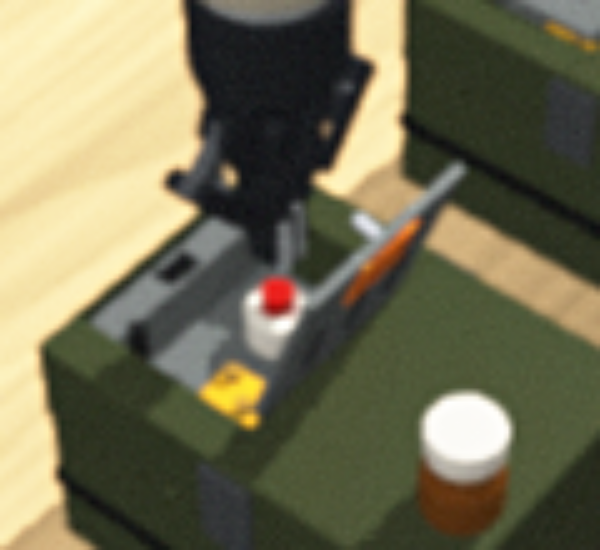

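The fingertip at about (267,222) is just above the red button at (265,229). It has drifted to x = 0.539, so I'll correct by -5 and +2 mm and then descend gently.

```bash
python3 -m inch '[{"fingers":0,"dx":-5,"dy":8,"dz":2,"turn":0},{"fingers":0,"dx":0,"dy":5,"dz":0,"turn":0},{"fingers":0,"dx":0,"dy":4,"dz":0,"turn":0},{"fingers":0,"dx":0,"dy":0,"dz":0,"turn":0}]'|grep -E "ee|force"; python3 -m inch '[{"fingers":0,"dx":0,"dy":2,"dz":0,"turn":0},{"fingers":0,"dx":0,"dy":0,"dz":0,"turn":0}]'|grep -E "ee|force"
```

```text
ee_pos: [0.5354, -0.1284, 0.1275]
wrist_force: [0.6, 0.5, -0.5]
ee_pos: [0.5355, -0.1285, 0.1254]
wrist_force: [0.4, 0.3, -0.3]
```

```bash
python3 -m inch '[{"fingers":0,"dx":-2,"dy":3,"dz":0,"turn":0},{"fingers":0,"dx":0,"dy":3,"dz":0,"turn":0},{"fingers":0,"dx":0,"dy":0,"dz":0,"turn":0}]'|grep -E "ee|force"; python3 -m inch '[{"fingers":0,"dx":0,"dy":2,"dz":0,"turn":0},{"fingers":0,"dx":0,"dy":2,"dz":0,"turn":0}]'|grep -E "ee|force"
```

```text
ee_pos: [0.5335, -0.1286, 0.1189]
wrist_force: [0.1, -0.4, -0.2]
ee_pos: [0.5337, -0.1287, 0.1148]
wrist_force: [0.1, 0.2, -0.7]
```

```bash
python3 -m inch '[{"fingers":0,"dx":0,"dy":2,"dz":0,"turn":0}]'|grep -E "ee|force"; python3 -m inch '[{"fingers":0,"dx":0,"dy":2,"dz":0,"turn":0}]'|grep -E "ee|force"
```

```text
ee_pos: [0.5338, -0.1287, 0.1127]
wrist_force: [-0.5, -0.2, 2.8]
ee_pos: [0.5338, -0.1287, 0.1107]
wrist_force: [-1.7, 0.4, 3.2]
```

```bash
python3 -m inch '[{"fingers":0,"dx":0,"dy":2,"dz":0,"turn":0}]'|grep -E "ee|force"; python3 -m inch '[{"fingers":0,"dx":0,"dy":2,"dz":0,"turn":0}]'|grep -E "ee|force"
```

```text
ee_pos: [0.5338, -0.1287, 0.1087]
wrist_force: [-1.3, 0.9, 3.5]
ee_pos: [0.5339, -0.1287, 0.1075]
wrist_force: [-12.7, 2.6, 31.5]
```

The hard stop came at 31 N after about 7 mm of travel. Retracting straight up, then back.

```bash
python3 -m inch '[{"fingers":0,"dx":0,"dy":-10,"dz":0,"turn":0},{"fingers":0,"dx":-3,"dy":-35,"dz":0,"turn":0},{"fingers":0,"dx":-3,"dy":-45,"dz":0,"turn":0},{"fingers":0,"dx":-15,"dy":-45,"dz":0,"turn":0},{"fingers":0,"dx":-30,"dy":-40,"dz":0,"turn":0},{"fingers":0,"dx":-20,"dy":0,"dz":-30,"turn":0},{"fingers":0,"dx":0,"dy":0,"dz":0,"turn":0},{"fingers":0,"dx":0,"dy":0,"dz":0,"turn":0}]'; python3 - <<'E'
from h import *
for n in("scene","top"):
    p,d=env.read_camera(n);cv2.imwrite(f"pics/{n}7.png",p);np.save(f"pics/{n}7.npy",d)
p=cv2.imread("pics/scene7.png");n="scene";P=cloud(n,np.load("pics/scene7.npy"))
h=cv2.cvtColor(p,cv2.COLOR_BGR2HSV);m=cv2.inRange(h,(0,150,110),(8,255,255))|cv2.inRange(h,(172,150,110),(180,255,255))
mm=np.zeros_like(m);mm[218:242,255:278]=m[218:242,255:278];v,u=np.nonzero(mm);print(len(u),u.mean(),v.mean(),np.median(P[mm>0],0))
J=P[(P[...,2]>.185)&(P[...,2]<.215)&(P[...,0]>.66)&(P[...,0]<.8)&(P[...,1]>-.26)&(P[...,1]<0.0)];print("jar",np.median(J,0),len(J))
cv2.imwrite("pics/v7.png",np.vstack([p[:,100:450],]) if 0 else cv2.resize(p[130:330,190:400],None,fx=2.9,fy=2.9))
E
```

```text
t: 14.25
ee_pos: [0.4582, -0.16, 0.2882]
tcp_rot: [-0.706, 0.708, 0.012, 0.005]
wrist_force: [-0.0, 0.8, -0.2]
grip_width: -0.0002
23 265.0 230.0 [ 0.53377532 -0.13038947  0.13405033]
jar [ 0.69122919 -0.18528154  0.20511984] 253
```

View pics/v7.png

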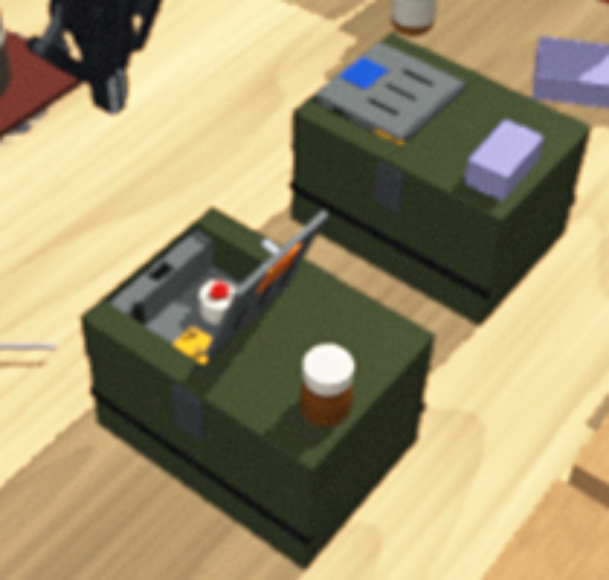

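The button at (265,230) now sits low in its collar, with its surface at about 0.134 m. The hatch is open, and the jar, carton and blue box look unchanged. Handing in.

```bash
python3 -c "
from station import env
print(env.finish_job())"
```

```text
the job is handed in; nothing more can be done
None
```

I pressed the orange pad once to its hard stop and withdrew, and the hatch popped open. The box was left untouched for more than 2 s. I then pressed the red breaker to its stop (about 7 mm of travel, 31 N) and backed clear. The job was handed in at about 14 s.

**Last checks:** In the final picture the hatch is standing open. The button sits low in its collar, its surface at about 134 mm, down from about 138 mm by the same measurement. That 4 mm drop is smaller than the 7 mm of travel I read from the arm. The jar measured within 0.2 mm of where it started. The blue box and its carton looked unchanged; I did not check the other bench items by measurement.

**What went wrong or disagreed:**
- **Pad force:** My last push on the pad reached a wrist force of about 116 N (z component). With the sideways force included (-49 N in x, 14 N in y) the total was about 127 N. If the limit is on the total, that exceeds 120 N and the job may fail on it.
- **Fingertip height:** Contact came about 24 mm lower on the TCP reading than the nominal pad height, so I found both contacts by force.

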